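# Set the drink doser's strength knob to the red mark and lock it

## Robot

A 6-joint arm with a two-finger parallel gripper is mounted at the origin on the work surface. World frame = base frame: x ahead of the robot, y to its left, z up, the work surface at z = 0. Lengths are in m, angles in rad, forces in N, time in s.
With the tool pointing down it reaches from about 0.3 to 0.775 m from the base axis. Payload 14.6 kg.
Tool frame: the origin (TCP) lies on the centre line of the jaws, within the pads' length; the fingertips stand 19 mm ahead of it and the grasp point (between the pads) is the TCP (finger_overhang is the z of the fingertips in the tool frame, in m); z points along the fingers, y is the direction in which the jaws open and shut (so a half turn about z gives the same grasp; the last joint's range is limited). The gripper opens to 85 mm and grips with 20 to 120 N. Pads are 22 mm wide; open, the fingers measure 114 mm over their backs; the gripper's body (76 mm by 85 mm) begins 54 mm behind the grasp point. The pads swing forward as they close: fully open they stand 13 mm farther back than shut.
Start: joints at [1.28, 0.3, 1.521, -0, 1.321, -0.067], TCP at [0.122, 0.536, 0.25] pointing down, gripper open.
Joint ranges: [-3.03, 3.03], [-0.79, 2.21], [0.23, 2.52], [-1.04, 4.18], [0, 3.07], [-2.55, 2.55]. Speed limits (rad/s): [2.22, 2.22, 2.57, 3.14, 3.14, 3.14].

## Interface

Orientations are given as a unit quaternion [x, y, z, w].
In Python, from workcell import read_state, camera, get_calibration, job_done, recognise, finger_overhang gives the robot as it stands. The module is installed in compiled form; this text tells all that it offers.
- The arm moves only by the tool move_arm, never from a script. Its argument "rows" is one flat list of numbers, 7 for each row, row after row: the shift along the tool's x, y, z in m, then the turn, a rotation vector about the tool's x, y, z in degrees, then the opening, from 0 (shut) to 1 (fully open). A call has 1 to 8 rows; each row is the pose to reach, as a shift and turn from the pose commanded when the call began, along the tool's axes at that moment; what a row does not reach only later rows make up. A row lasts 1/12 s, in which the tool goes at most 41.7 mm and 7.16 degrees, less where a joint would pass 70% of its speed; a pose out of reach is approached as far as the arm can. A call with a gripper value outside its range is refused whole. The fingers move at their own pace and stop on an object; the grip force is fixed at half the most. Time passes only in rows, so rows that repeat a pose let the fingers close. It gives the time, the measured TCP pose, the force and the opening at its end, in the units of the state.
- read_state(): the state, without advancing time (a new reading comes with each control period).
- camera(name): name is "scene" or "top"; returns (picture, depth): 420x560x3 uint8, blue, green, red; 420x560 float32, m along the optical axis (not along the pixel's ray), 0 where there is no reading.
- get_calibration(name): a dict with "vertical_fov" (degrees; the focal length in pixels is half the picture's height over the tangent of half this angle, whatever the lens; pixels are square), "cx", "cy" (the principal point, pixels), "T" (4x4, takes a point from camera to world coordinates). Camera axes: x right, y down, z forward; pixel columns grow to the right and rows downward; lengths in m; the calibration is good to about 2 mm. A picture is of the moment at which its call begins. get_calibration takes no time and is no camera call.
- job_done(): hands the job in, once; it reports no verdict.
Trained networks look in the newest picture that a camera, given by its name, has taken for a name from the list of things; names that differ only in an ending like _2 or _b are one class to them, and where a whole thing is asked for, a point or a joint stands for the part that bears it (a point fixed in the world has none). Each returns a list of dicts, best first, with "score" (0 to 1); they miss things now and then, are a little off and sometimes report something else, mostly with a low value. They report only what shows in the picture. A call takes as long as a camera call.
- recognise(camera, thing): "centre" ([column, row] as shares, 0 to 1, of the picture: columns of its width, rows of its height, amid what is visible of it).
The state is a dict: "clock": time; "qpos": joint angles; "qvel": joint speeds; "tau": joint torques, N m; "eef_pos": TCP position; "ee_rot": TCP orientation; "wrist_force": force on the tool from outside, world axes, zero at the start; "wrist_torque": the same for the moment, N m; "opening": finger opening in m.
Only numpy, scipy, OpenCV 4.12 (cv2) and the standard library are available. Lean on these libraries where they do the work, as an engineer would, in place of code of your own. Each camera call takes 0.05 s, during which the arm holds its last target.

## Task

The strength knob on top of the white drink doser is pulled up and locked at its old setting. Push it down home to free it, turn it clockwise to the red mark and feel gently for the notch a little way past the mark, then pull the knob fully up so that it locks there, and let go. Never force the knob against its catch, and leave everything else on the table as it is.

Things in the scene. Friction and masses are not known exactly. Their poses are not given: they have to be found in the camera images.
- doser: White countertop drink doser, 250 x 220 mm, fixed to the table, flat top panel 150 mm above the table, blue tank lid (up to 16 mm high) on the far half of the top, grey drip tray in front of it on the robot's side. Origin: centre of its underside on the table; its x axis points away from the spout (away from the robot), z up.
- knob_top (a point): Centre of the top face of the black round knob: ribbed grip 44 mm in diameter and 34 mm tall, on a grey skirt disc 58 mm in diameter whose upper face is 34 mm below this point. Vertical axis, 45 mm from the doser's centre towards the spout. Down home this point is 43 mm above the top panel. x axis: horizontal, along the white pointer line on the knob.
- red_mark (a point): Middle of the red mark, 18 x 7 mm, on the flat black dial ring (112 mm diameter, 2 mm high) round the knob; 45 mm from the knob's axis, 3 mm above the panel. x axis: from the knob's axis outward through the mark. At the start 0.7 to 1.1 rad clockwise (seen from above) of the pointer.
- knob_pull (a joint): How far the knob's shaft is pulled up, m: 0 is down home (free to turn), about 0.011 at the start (locked at the old setting, cannot turn), 0.012 fully up (locked). It slides with about 2.5 N of friction and stays where it is left. The grip is sprung on the shaft: up or down it gives 1 mm per 2 N, 6 mm at most.
- knob_turn (a joint): Angle of the knob, rad: about 0 at the old setting, growing clockwise seen from above, end stop at 1.6. Down home it turns easily (0.06 N m). The unseen lock notch is worn: it lies 0.06 to 0.30 rad clockwise past the red mark, elsewhere each time, and takes the knob within about 0.025 rad either way. Between old setting and notch a pulled knob rises only 2 mm, then meets the catch.
- catch: Hidden catch under the knob: seat, slotted plate and upper stop, on which a pin of the knob's shaft (48 mm off the axis) bears. Force on it must stay under 18 N: pushing down, turning while locked, pulling against plate or upper stop. Origin: knob's axis at top panel height; x axis: where the pointer stood at the old setting, 31.5 degrees left of the doser's x axis.
- squash: Bystander: dark one-litre bottle with red cap, 84 mm diameter, 270 mm tall; origin at the centre of its foot.
- jug: Bystander: clear jug, 124 mm across the rim, 150 mm tall, handle to its y; origin at the centre of its foot.
- drum: Bystander: blue-labelled can, 72 mm diameter, 110 mm tall; origin at the centre of its foot.
- beaker: Bystander: clear beaker, 66 mm rim, 85 mm tall, standing on the doser's drip tray; origin at the centre of its foot.
- mug: Bystander: blue mug, 80 mm across, 90 mm tall; origin at the centre of its foot.
- spoon: Bystander: steel spoon, 190 mm long, lying flat along its x axis; origin at the middle of its underside.
- tub: Bystander: open white tub, 150 x 110 x 50 mm; origin at the centre of its underside.

How it is judged:
By the outcome, as a careful person would: the job done as asked, in the order asked, and still so for the second after the job is handed in, with the robot touching nothing.
It also fails if it takes over 67 s, if anything falls off the work surface, if the arm or the gripper's body presses on something with over 40 N, if the wrist force passes 120 N, or if a joint passes its speed limit or range.

## Working session

There is one attempt and no reset: what is moved stays moved. The work goes in short steps, Python scripts to look and compute and a tool call to move; the robot and the scene stay as the last step left them, time stands still between calls to the robot, and variables do not carry over. Pictures are saved under pics/ and viewed, and the job is handed in when it is done.

Besides the shell and the picture viewer there is one more tool, called after "Call:" as name(argument=value, ...), one argument or row to a line, values as JSON. move_arm: Moves the arm, as the interface text tells. Its arguments: {"type":"object","properties":{"rows":{"type":"array","items":{"type":"number"}}},"required":["rows"]}

```bash
mkdir -p pics
cat > h.py <<'E'
import numpy as np, cv2
from workcell import *
def shot(n,fn):
    p,d=camera(n); cv2.imwrite('pics/'+fn,p); np.save('pics/'+fn+'.npy',d); return p,d
def K(n):
    c=get_calibration(n); return 210/np.tan(np.radians(c['vertical_fov'])/2),c['cx'],c['cy'],np.array(c['T'])
def pt(n,u,v,z=None,d=None):
    f,cx,cy,T=K(n); r=np.array([(u-cx)/f,(v-cy)/f,1.])
    if d is not None: return T[:3,:3]@(r*d)+T[:3,3]
    w=T[:3,:3]@r; return T[:3,3]+w*(z-T[2,3])/w[2]
def proj(n,P):
    f,cx,cy,T=K(n); p=T[:3,:3].T@(np.array(P)-T[:3,3]); return f*p[0]/p[2]+cx,f*p[1]/p[2]+cy
E
python3 - <<'E'
from h import *
np.set_printoptions(precision=4,suppress=True)
for n in("scene","top"):
    p,d=shot(n,n+'0.png'); print(n,get_calibration(n))
    for t in("knob_top","doser","red_mark"):
        for r in recognise(n,t)[:2]:
            u,v=r['centre'][0]*560,r['centre'][1]*420
            print(t,r['score'],u,v,pt(n,u,v,d=d[int(v),int(u)]))
s=read_state();print(s)
print(finger_overhang)
E
```

```text
scene {'vertical_fov': 52.7925883322327, 'cx': 281.25194643895736, 'cy': 200.82448385163556, 'T': array([[-0.7778,  0.5258, -0.3443,  0.8212],
       [ 0.6283,  0.6366, -0.4472,  0.4683],
       [-0.0159, -0.5641, -0.8255,  0.9842],
       [ 0.    ,  0.    ,  0.    ,  1.    ]])}
knob_top 0.87 238.0 212.898 [0.5891 0.0101 0.2039]
knob_top 0.32 231.89600000000002 245.27999999999997 [0.6337 0.0395 0.1495]
doser 0.63 230.72 245.61599999999999 [0.6365 0.0392 0.1509]
doser 0.29 284.312 207.98399999999998 [ 0.4312 -0.0255  0.0291]
red_mark 0.57 245.896 231.50400000000002 [0.5893 0.0324 0.1527]
top {'vertical_fov': 46.10707579746453, 'cx': 283.7857969289828, 'cy': 207.7448680744554, 'T': array([[-0.0109, -0.9974,  0.0717,  0.3901],
       [-0.9999,  0.0102, -0.0089,  0.0193],
       [ 0.0081, -0.0718, -0.9974,  1.5761],
       [ 0.    ,  0.    ,  0.    ,  1.    ]])}
knob_top 0.89 283.808 180.18 [0.5661 0.0062 0.2038]
doser 0.91 280.28 172.704 [0.5875 0.0159 0.2027]
{'clock': 0.4, 'qpos': array([ 1.2804,  0.3   ,  1.5211, -0.    ,  1.3207, -0.0666]), 'qvel': array([-0.    , -0.0004, -0.0008,  0.0007, -0.0006,  0.0006]), 'tau': array([ -0.002 , -54.2868, -36.1652,  -0.0001,   0.0013,   0.0001]), 'eef_pos': array([0.122 , 0.5362, 0.2502]), 'ee_rot': array([ 0.1116,  0.9937, -0.0001, -0.    ]), 'wrist_force': array([0.1096, 0.5304, 0.9745]), 'wrist_torque': array([ 0.0806, -0.0133, -0.016 ]), 'opening': 0.0851500945176423}
0.019
```

Run:
```python
import cv2
for n in("scene","top"):
    p=cv2.imread(f'pics/{n}0.png'); cv2.imwrite(f'pics/{n}0x.png',cv2.resize(p,(800,600),interpolation=3))
p=cv2.imread('pics/scene0.png')[170:290,160:320];cv2.imwrite('pics/sc.png',cv2.resize(p,(800,600),interpolation=2))
p=cv2.imread('pics/top0.png')[130:220,220:340];cv2.imwrite('pics/tc.png',cv2.resize(p,(800,600),interpolation=2))
```

```text
(no output)
```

View pics/scene0x.png

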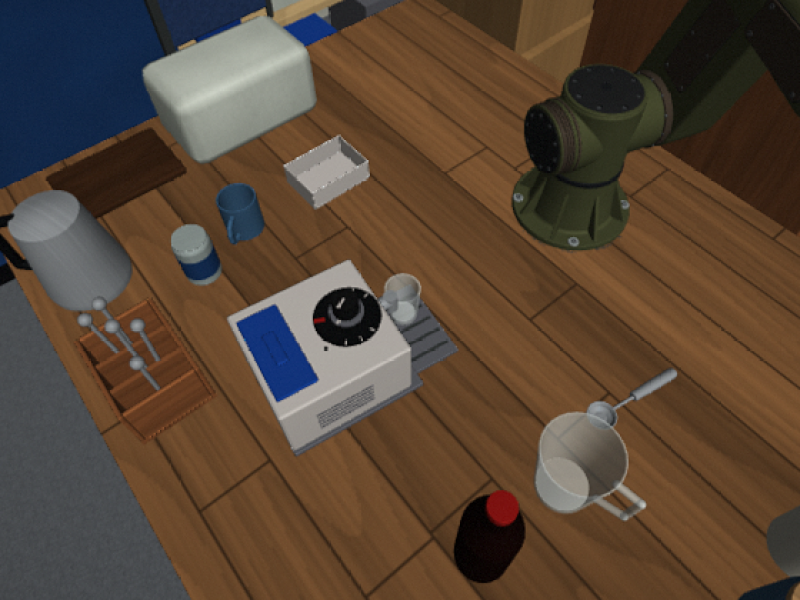

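View pics/top0x.png

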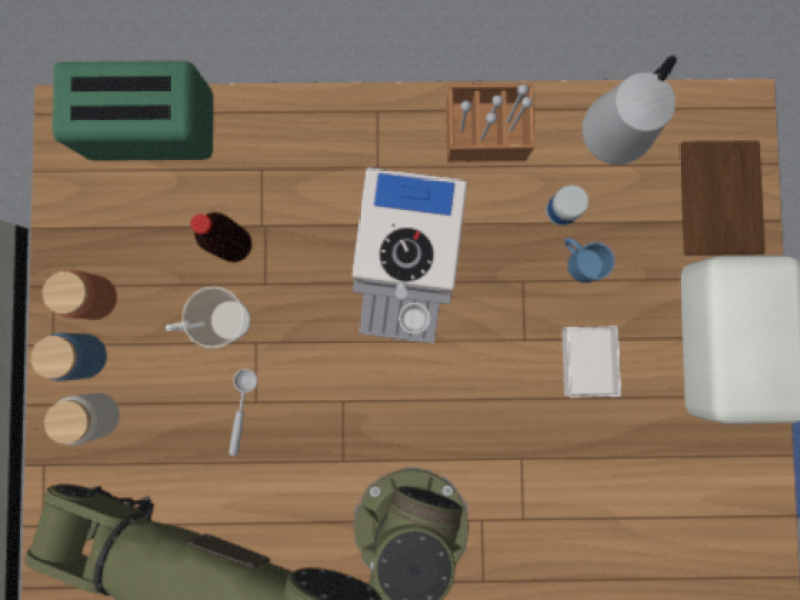

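View pics/sc.png

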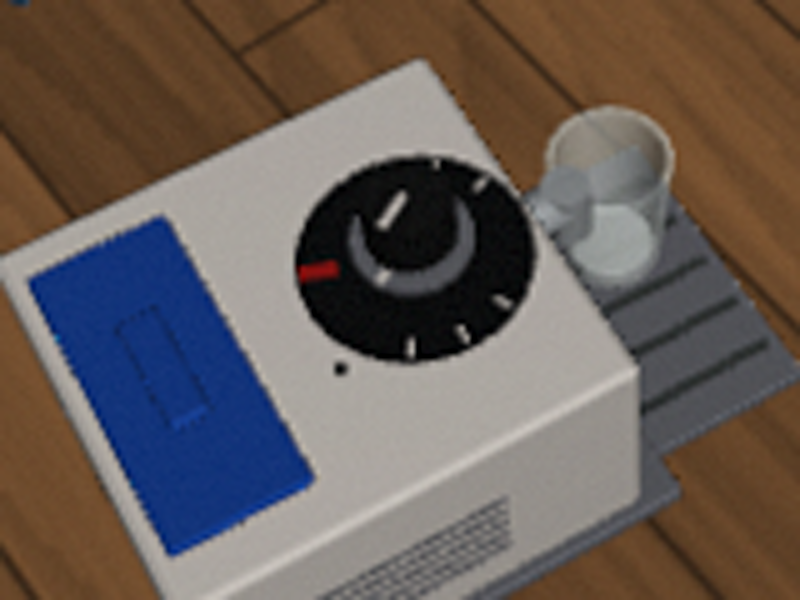

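View pics/tc.png

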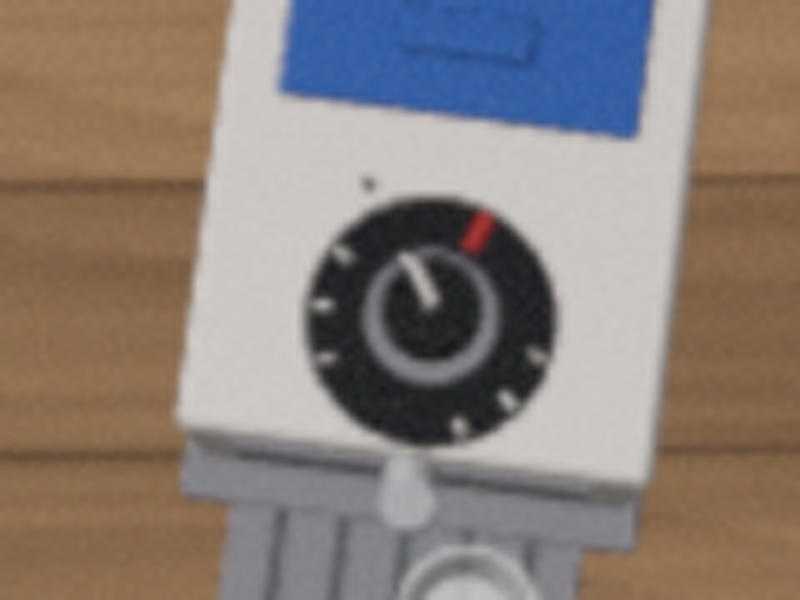

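Run:
```python
from h import *
np.set_printoptions(precision=4,suppress=True)
for n,c in(("scene",(240,219)),("top",(284.6,178))):
    p=cv2.imread(f'pics/{n}0.png').astype(int); d=np.load(f'pics/{n}0.png.npy')
    b,g,r=p[...,0],p[...,1],p[...,2]
    yy,xx=np.mgrid[:420,:560]; near=np.hypot(xx-c[0],yy-c[1])<32
    white=((b+g+r)/3>120)&near
    dark=near&((b+g+r)/3<100)|((r>120)&(b<70)&near)
    m=dark.astype(np.uint8); k,l,st,ce=cv2.connectedComponentsWithStats(m)
    i=1+np.argmax(st[1:,4]); m=(l==i).astype(np.uint8)
    cs,_=cv2.findContours(m,cv2.RETR_EXTERNAL,cv2.CHAIN_APPROX_NONE)
    q=max(cs,key=len)[:,0,:]
    h=cv2.convexHull(q)[:,0,:]
    P=np.array([pt(n,u,v,z=.152) for u,v in q])
    A=np.c_[2*P[:,:2],np.ones(len(P))]; s=np.linalg.lstsq(A,(P[:,:2]**2).sum(1),rcond=None)[0]
    for _ in range(5):
        R=np.sqrt(s[2]+s[0]**2+s[1]**2); e=np.hypot(P[:,0]-s[0],P[:,1]-s[1])-R
        k2=abs(e)<.002; s=np.linalg.lstsq(A[k2],(P[k2,:2]**2).sum(1),rcond=None)[0]
    print(n,'ring',s[:2],R,k2.mean())
    rm=near&(r>110)&(b<70)&(g<70); v,u=np.nonzero(rm); M=pt(n,u.mean(),v.mean(),z=.153)
    print(' red',M,rm.sum(),'ang',np.arctan2(*(M[:2]-s[:2])[::-1]),np.hypot(*(M[:2]-s[:2])))
    # panel depth, knob top depth cloud
    for name,zl,zh in(('panel',.14,.158),('knobtop',.195,.215)):
        v,u=np.nonzero(d>0); 
        f,cx,cy,T=K(n); W=np.c_[(u-cx)/f,(v-cy)/f,np.ones(len(u))]*d[v,u][:,None]@T[:3,:3].T+T[:3,3]
        k3=(np.hypot(W[:,0]-s[0],W[:,1]-s[1])<(.03 if name=='knobtop' else .2))&(W[:,2]>zl)&(W[:,2]<zh)
        Q=W[k3]; print(' ',name,len(Q),np.median(Q,0),Q.mean(0))
        if name=='panel': print('  rect',cv2.minAreaRect(Q[:,:2].astype(np.float32)))
        else: print('  circ',cv2.minEnclosingCircle(Q[:,:2].astype(np.float32)))
    # pointer
    pm=(np.hypot(xx-c[0],yy-c[1])<14)&(((b+g+r)/3)>110); print(' ptr px',pm.sum())
    v,u=np.nonzero(pm)
    for a,bb in zip(u,v): print((a,bb,p[bb,a].sum()//3, round(float(d[bb,a]),3)),end=' ')
    print()
for t in("squash","jug","beaker"):
    print(t,[(r['score'],pt("top",r['centre'][0]*560,r['centre'][1]*420,z=.1)) for r in recognise("top",t)[:1]])
```

```text
scene ring [0.5719 0.0013] 0.059439979607975896 0.25748502994011974
 red [ 0.6179 -0.018   0.153 ] 14 ang -0.39713975278895086 0.04988354862482677
  panel 6241 [0.625  0.0236 0.1512] [0.6264 0.0115 0.1514]
  rect ((0.6169688105583191, -0.0009674578905105591), (0.21163085103034973, 0.2600712478160858), 82.04741668701172)
  knobtop 277 [0.5792 0.0075 0.2041] [0.5789 0.0068 0.2034]
  circ ((0.5781883001327515, 0.00510397320613265), 0.022447608411312103)
 ptr px 19
(np.int64(239), np.int64(209), np.int64(127), 0.932) (np.int64(240), np.int64(209), np.int64(153), 0.934) (np.int64(239), np.int64(210), np.int64(163), 0.934) (np.int64(240), np.int64(210), np.int64(132), 0.931) (np.int64(238), np.int64(211), np.int64(163), 0.929) (np.int64(239), np.int64(211), np.int64(162), 0.93) (np.int64(237), np.int64(212), np.int64(131), 0.929) (np.int64(238), np.int64(212), np.int64(169), 0.929) (np.int64(237), np.int64(213), np.int64(162), 0.927) (np.int64(238), np.int64(213), np.int64(124), 0.928) (np.int64(236), np.int64(214), np.int64(167), 0.926) (np.int64(237), np.int64(214), np.int64(156), 0.927)
[... 5093 characters left out ...]
 np.int64(128), 1.417) (np.int64(287), np.int64(185), np.int64(130), 1.414) (np.int64(288), np.int64(185), np.int64(128), 1.418) (np.int64(289), np.int64(185), np.int64(116), 1.416) (np.int64(281), np.int64(186), np.int64(112), 1.416) (np.int64(282), np.int64(186), np.int64(121), 1.416) (np.int64(283), np.int64(186), np.int64(127), 1.406) (np.int64(284), np.int64(186), np.int64(127), 1.416) (np.int64(285), np.int64(186), np.int64(129), 1.414) (np.int64(286), np.int64(186), np.int64(127), 1.416) (np.int64(287), np.int64(186), np.int64(113), 1.416) 
squash [(0.76, array([0.6194, 0.3994, 0.1   ]))]
jug [(0.81, array([0.4535, 0.4052, 0.1   ]))]
beaker [(0.77, array([ 0.4576, -0.0022,  0.1   ]))]
```

Call:
move_arm(
  rows=[-0.03,-0.022,-0.0125,0,0,5,1,-0.06,-0.044,-0.025,0,0,10,1,-0.09,-0.066,-0.0375,0,0,15,1,-0.12,-0.088,-0.05,0,0,20,1,-0.15,-0.11,-0.0625,0,0,25,1,-0.18,-0.132,-0.075,0,0,30,1,-0.21,-0.154,-0.0875,0,0,35,1,-0.24,-0.176,-0.1,0,0,40,1],
)

```text
clock: 1.22
eef_pos: [0.3177, 0.3098, 0.3511]
ee_rot: [0.447, 0.895, 0.0, 0.0]
wrist_force: [1.2, 0.5, 0.2]
opening: 0.0852
```

Call:
move_arm(
  rows=[-0.04,0.0025,0,0,0,0,1,-0.08,0.005,0,0,0,0,1,-0.12,0.0075,0,0,0,0,1,-0.16,0.01,0,0,0,0,1,-0.2,0.0125,0,0,0,0,1,-0.24,0.015,0,0,0,0,1,-0.28,0.018,0,0,0,0,1,-0.32,0.02,0,0,0,0,1],
)

```text
clock: 1.88
eef_pos: [0.5273, 0.0667, 0.3504]
ee_rot: [0.445, 0.896, 0.0, 0.0]
wrist_force: [-1.0, 1.0, 0.3]
opening: 0.0855
```

Call:
move_arm(
  rows=[-0.03,0.0015,0.01,0,0,0,1,-0.06,0.0035,0.025,0,0,0,1,-0.082,0.0055,0.04,0,0,0,1,-0.082,0.0055,0.06,0,0,0,1,-0.082,0.0055,0.075,0,0,0,1,-0.082,0.0055,0.085,0,0,0,1,-0.082,0.0055,0.085,0,0,0,1],
)

```text
clock: 2.47
eef_pos: [0.5797, 0.0066, 0.2632]
ee_rot: [0.445, 0.896, -0.001, -0.002]
wrist_force: [-0.2, 0.4, 0.8]
opening: 0.0852
```

Run:
```python
from h import *
s=read_state();print(s['eef_pos'],s['ee_rot'],s['qpos'],s['wrist_force'],s['wrist_torque'])
p,d=shot("scene",'s1.png'); cv2.imwrite('pics/s1c.png',cv2.resize(p[120:300,140:380],(800,600),interpolation=2))
p,d=shot("top",'t1.png'); cv2.imwrite('pics/t1c.png',cv2.resize(p[100:250,190:390],(800,600),interpolation=2))
```

```text
[0.57969822 0.00655729 0.26322731] [ 4.44824469e-01  8.95616272e-01 -6.44581059e-04 -1.50672503e-03] [-5.18694257e-02  3.58839903e-01  1.41280488e+00  1.62696967e-05
  1.37322546e+00 -7.00711114e-01] [-0.20473487  0.43101049  0.81056938] [ 0.05190722  0.00755173 -0.00021335]
```

View pics/s1c.png

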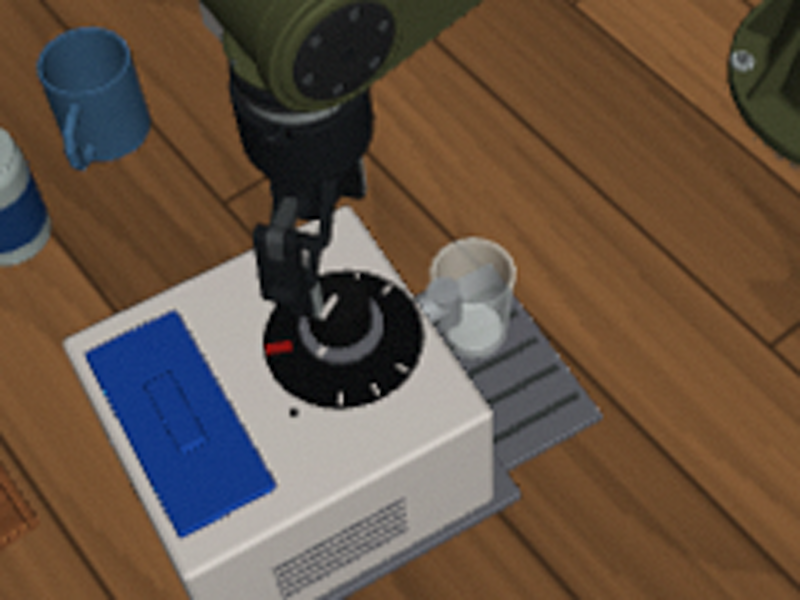

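View pics/t1c.png

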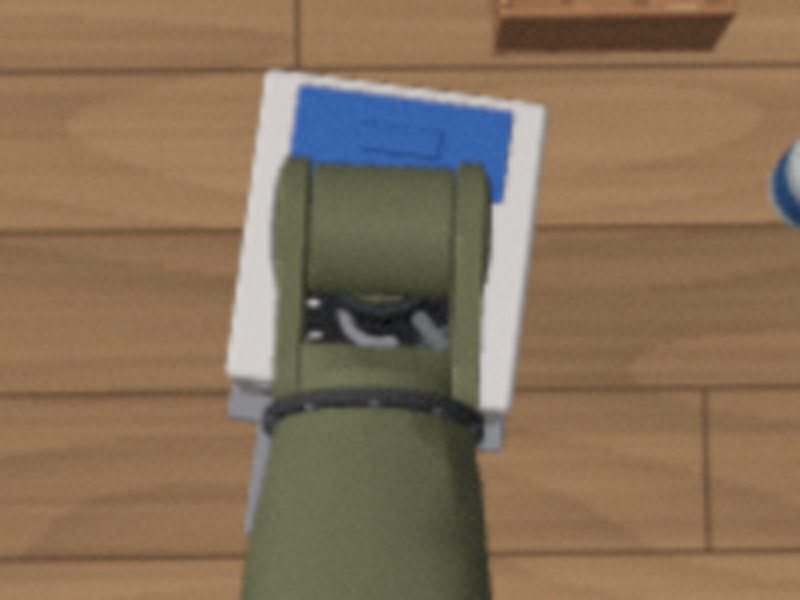

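Call:
move_arm(
  rows=[0,0,0.02,0,0,0,1,0,0,0.04,0,0,0,1,0,0,0.055,0,0,0,1,0,0,0.065,0,0,0,1,0,0,0.071,0,0,0,1,0,0,0.071,0,0,0,1,0,0,0.071,0,0,0,1],
)

```text
clock: 3.15
eef_pos: [0.5806, 0.0066, 0.1953]
ee_rot: [0.445, 0.896, 0.0, 0.001]
wrist_force: [0.8, 1.1, 0.6]
opening: 0.0854
```

Run:
```python
from h import *
s=read_state();print(s['eef_pos'],s['ee_rot'],s['qpos'],s['wrist_force'],s['wrist_torque'])
p,d=shot("scene",'s2.png'); cv2.imwrite('pics/s2c.png',cv2.resize(p[165:255,180:300],(800,600),interpolation=2))
```

```text
[0.58061537 0.00655941 0.19528269] [4.44755651e-01 8.95651739e-01 2.36705638e-04 5.63384901e-04] [-5.17720763e-02  4.15392583e-01  1.49650266e+00 -1.47579940e-05
  1.22847531e+00 -7.00760421e-01] [0.8413769  1.06819422 0.5644831 ] [ 0.02650338 -0.0149406   0.04059155]
```

View pics/s2c.png

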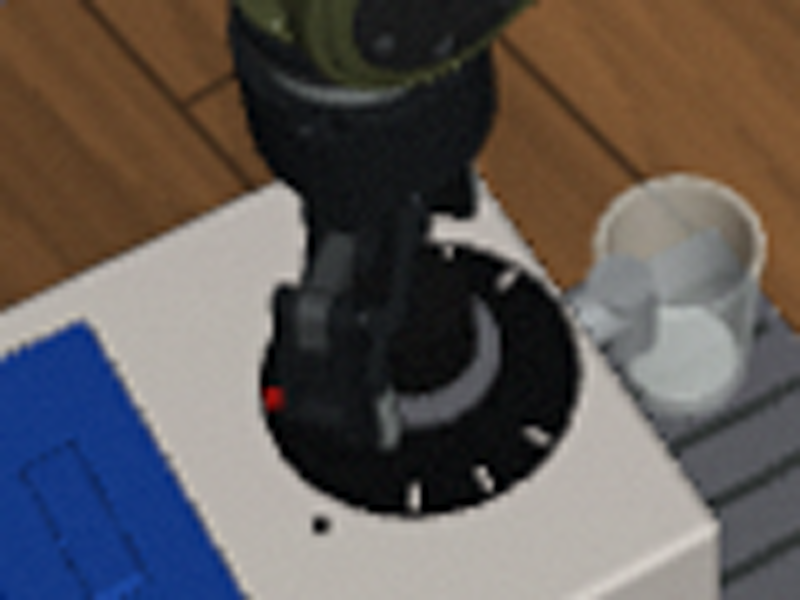

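Call:
move_arm(
  rows=[0,-0.0015,0,0,0,0,0.8,0,-0.0015,0,0,0,0,0.65,0,-0.0015,0,0,0,0,0.58,0,-0.0015,0,0,0,0,0.54,0,-0.0015,0,0,0,0,0.52,0,-0.0015,0,0,0,0,0.5],
)

```text
clock: 3.7
eef_pos: [0.5791, 0.0056, 0.1943]
ee_rot: [0.445, 0.896, 0.0, 0.0]
wrist_force: [0.2, -0.3, -0.1]
opening: 0.0427
```

Run:
```python
from h import *
s=read_state();print(s['eef_pos'],s['opening'],s['wrist_force'],s['wrist_torque'])
```

```text
[0.57908242 0.00560863 0.19433089] 0.04268444349406133 [ 0.17716484 -0.25131281 -0.10393759] [0.01223046 0.02266506 0.03097185]
```

Call:
move_arm(
  rows=[0,0,0,0,0,0,0.2,0,0,0,0,0,0,0,0,0,0,0,0,0,0,0,0,0,0,0,0,0],
)

```text
clock: 4.03
eef_pos: [0.5792, 0.0057, 0.1944]
ee_rot: [0.445, 0.896, 0.0, 0.0]
wrist_force: [0.9, 1.8, 1.4]
opening: 0.0403
```

```bash
cat > st.py <<'E'
from h import *
np.set_printoptions(precision=4,suppress=True)
s=read_state();q=s['ee_rot'];from scipy.spatial.transform import Rotation as Ro
M=Ro.from_quat(q).as_matrix();print(s['clock'],s['eef_pos'],'open',s['opening'],'F',s['wrist_force'],'M',s['wrist_torque'],'yaw',np.arctan2(M[1,1],M[0,1]),'Ftool',M.T@s['wrist_force'])
E
python3 st.py
```

```text
4.0333 [0.5792 0.0057 0.1944] open 0.04028716281076526 F [0.9234 1.7973 1.4361] M [ 0.2635 -0.2511  0.006 ] yaw 0.6489002843366992 Ftool [ 0.8737  1.8223 -1.4356]
```

Call:
move_arm(
  rows=[0,0,0,0,0,0,0,0,0,0,0,0,0,0,0,0,0,0,0,0,0],
)

```text
clock: 4.28
eef_pos: [0.5792, 0.0057, 0.1943]
ee_rot: [0.445, 0.896, 0.0, 0.0]
wrist_force: [3.6, 1.7, 0.7]
opening: 0.0404
```

```bash
python3 st.py
python3 - <<'E'
from h import *
p,d=shot("scene",'s3.png'); cv2.imwrite('pics/s3c.png',cv2.resize(p[165:255,180:300],(800,600),interpolation=2))
E
```

```text
4.2833 [0.5792 0.0057 0.1943] open 0.04041528851453589 F [3.6276 1.6996 0.6924] M [ 0.3049 -0.3871  0.0046] yaw 0.6489178072598577 Ftool [-0.8382  3.9176 -0.691 ]
```

View pics/s3c.png

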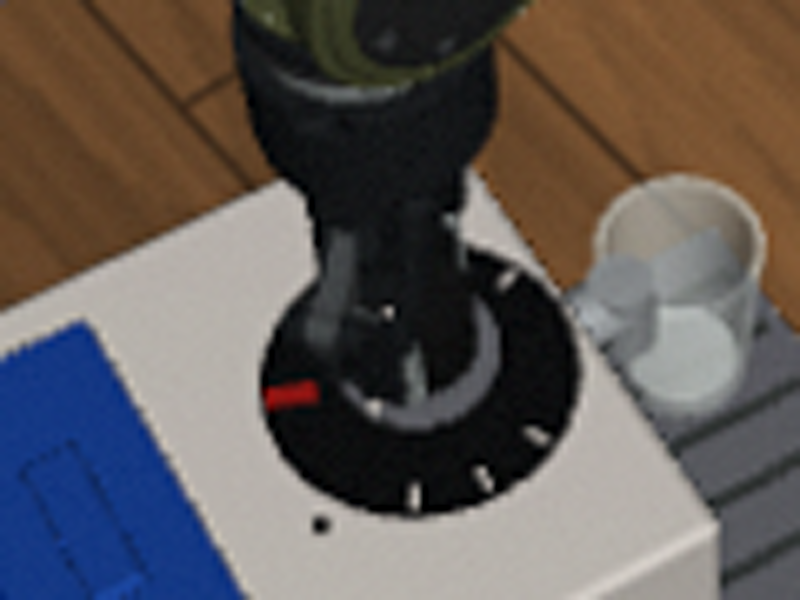

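Call:
move_arm(
  rows=[0,0,0.002,0,0,0,0,0,0,0.004,0,0,0,0,0,0,0.006,0,0,0,0,0,0,0.008,0,0,0,0,0,0,0.009,0,0,0,0,0,0,0.009,0,0,0,0],
)

```text
clock: 4.83
eef_pos: [0.5791, 0.0057, 0.185]
ee_rot: [0.445, 0.896, 0.0, -0.0]
wrist_force: [3.3, 2.2, 1.5]
opening: 0.0403
```

```bash
python3 st.py
```

```text
4.8333 [0.5791 0.0057 0.185 ] open 0.04028826711419485 F [3.3411 2.2062 1.4919] M [ 0.4275 -0.6104  0.0111] yaw 0.6488881575803774 Ftool [-0.2611  3.9953 -1.4915]
```

Call:
move_arm(
  rows=[0,0,0.0015,0,0,0,0,0,0,0.003,0,0,0,0,0,0,0.0035,0,0,0,0,0,0,0.0035,0,0,0,0],
)

```text
clock: 5.17
eef_pos: [0.5792, 0.0056, 0.1819]
ee_rot: [0.445, 0.896, 0.0, 0.0]
wrist_force: [3.1, 3.5, 3.5]
opening: 0.0402
```

```bash
python3 st.py
```

```text
5.1667 [0.5792 0.0056 0.1819] open 0.04022147267391716 F [3.1252 3.5012 3.5085] M [ 0.4844 -0.4477  0.0047] yaw 0.6488540961090904 Ftool [ 0.9005  4.6069 -3.5071]
```

Call:
move_arm(
  rows=[0,0.0003,0.001,0,0,0,0,0,0.0006,0.0015,0,0,0,0,0,0.0006,0.0015,0,0,0,0],
)

```text
clock: 5.42
eef_pos: [0.5793, 0.0057, 0.1804]
ee_rot: [0.445, 0.896, -0.0, -0.0]
wrist_force: [-1.2, 1.3, 7.3]
opening: 0.0404
```

```bash
python3 st.py
```

```text
5.4167 [0.5793 0.0057 0.1804] open 0.040387752090411566 F [-1.2416  1.2711  7.2957] M [ 0.0828  0.2301 -0.    ] yaw 0.6488053930606958 Ftool [ 1.7633 -0.228  -7.2955]
```

Call:
move_arm(
  rows=[0,0,-0.001,0,0,0,0,0,0,-0.002,0,0,0,0,0,0,-0.002,0,0,1,0,0,0,-0.002,0,0,2,0,0,0,-0.002,0,0,3,0,0,0,-0.002,0,0,3,0],
)

```text
clock: 5.92
eef_pos: [0.5793, 0.0058, 0.1821]
ee_rot: [0.469, 0.883, -0.0, -0.0]
wrist_force: [-2.0, -1.7, 3.8]
opening: 0.0407
```

```bash
python3 st.py
```

```text
5.9167 [0.5793 0.0058 0.1821] open 0.04073085127295185 F [-2.005  -1.686   3.8323] M [-0.2055  0.343   0.0355] yaw 0.5946874155736009 Ftool [-0.2724 -2.6087 -3.8301]
```

Call:
move_arm(
  rows=[0,0,0,0,0,4,0,0,0,0,0,0,8,0,0,0,0,0,0,12,0,0,0,0,0,0,16,0,0,0,0,0,0,20,0,0,0,0,0,0,20,0],
)

```text
clock: 6.42
eef_pos: [0.5794, 0.0059, 0.1822]
ee_rot: [0.616, 0.788, -0.0, -0.0]
wrist_force: [-1.2, 0.7, 3.7]
opening: 0.04
```

```bash
python3 st.py
```

```text
6.4167 [0.5794 0.0059 0.1822] open 0.04004771273976335 F [-1.1915  0.7031  3.7379] M [-0.168   0.3787 -0.0742] yaw 0.2440046909702202 Ftool [ 0.97   -0.9883 -3.7374]
```

Call:
move_arm(
  rows=[0,0,0,0,0,4,0,0,0,0,0,0,8,0,0,0,0,0,0,12,0,0,0,0,0,0,16,0,0,0,0,0,0,20,0,0,0,0,0,0,23,0,0,0,0,0,0,23,0],
)

```text
clock: 7.0
eef_pos: [0.5795, 0.0059, 0.1822]
ee_rot: [0.759, 0.651, -0.0, -0.0]
wrist_force: [-1.5, -0.8, 3.6]
opening: 0.0408
```

```bash
python3 st.py;  python3 - <<'E'
from h import *
p,d=shot("scene",'s4.png'); cv2.imwrite('pics/s4c.png',cv2.resize(p[165:255,180:300],(800,600),interpolation=2))
E
```

```text
7.0 [0.5795 0.0059 0.1822] open 0.04084280679853441 F [-1.5483 -0.8478  3.6285] M [-0.1221  0.1967  0.0052] yaw -0.15428176908242586 Ftool [-1.076  -1.4001 -3.6282]
```

View pics/s4c.png

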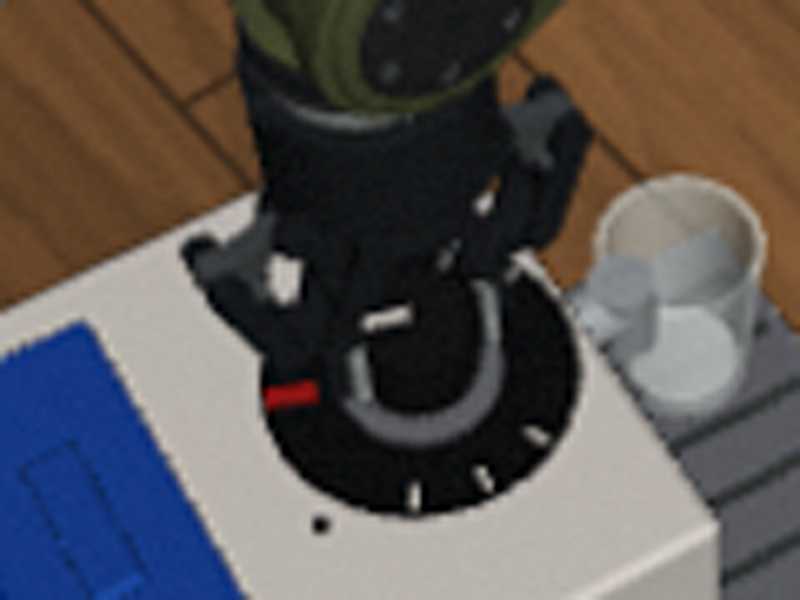

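Run:
```python
from h import *
def ax(n,m,w,z):
    v,u=np.nonzero(m); P=np.array([pt(n,a,b,z=z)[:2] for a,b in zip(u,v)]); ww=w[v,u].astype(float)
    c=(P*ww[:,None]).sum(0)/ww.sum(); C=((P-c)*ww[:,None]).T@(P-c); e,V=np.linalg.eigh(C); d=V[:,1]; d=d*np.sign(d[0]); return c,np.arctan2(d[1],d[0]),len(u)
yy,xx=np.mgrid[:420,:560]
p=cv2.imread('pics/scene0.png').astype(int);g=p.mean(2)
m=(xx>232)&(xx<245)&(yy>205)&(yy<218)&(g>50); print('ptr0',ax("scene",m,g-50,.204))
r=p[...,2]-p[...,0]
m=(xx>215)&(xx<232)&(yy>218)&(yy<230)&(r>40); print('red0',ax("scene",m,r,.153))
p=cv2.imread('pics/top0.png').astype(int);g=p.mean(2)
m=(xx>278)&(xx<288)&(yy>166)&(yy<178)&(g>60);m&=np.hypot(xx-284.6,yy-176.5)<7.5; print('ptr0 top',ax("top",m,g-60,.204))
r=p[...,2]-p[...,0]
m=(xx>286)&(xx<298)&(yy>158)&(yy<172)&(r>40); print('red0 top',ax("top",m,r,.153))
p=cv2.imread('pics/s4.png').astype(int);g=p.mean(2)
m=(xx>232)&(xx<243)&(yy>209)&(yy<217)&(g>50); print('ptr now',ax("scene",m,g-50,.193))
r=p[...,2]-p[...,0]
m=(xx>215)&(xx<232)&(yy>218)&(yy<230)&(r>40); print('red now',ax("scene",m,r,.153))
```

```text
ptr0 (array([0.58738018, 0.00761139]), np.float64(0.42215333866500376), 24)
red0 (array([ 0.61767851, -0.01738441]), np.float64(-0.5325126774290012), 28)
ptr0 top (array([0.58800558, 0.00809534]), np.float64(0.45249050947029107), 27)
red0 top (array([ 0.618929  , -0.01638675]), np.float64(-0.4753042806451938), 20)
ptr now (array([0.58564847, 0.00155369]), np.float64(-0.3971947075686639), 21)
red now (array([ 0.61773656, -0.01750171]), np.float64(-0.539155168781965), 30)
```

Call:
move_arm(
  rows=[0,0,0,0,0,4,0,0,0,0,0,0,8,0,0,0,0,0,0,8,0,0,0,-0.002,0,0,8,0,0,0,-0.004,0,0,8,0,0,0,-0.0055,0,0,8,0,0,0,-0.0055,0,0,8,0],
)

```text
clock: 7.63
eef_pos: [0.5795, 0.0059, 0.1877]
ee_rot: [0.802, 0.597, -0.0, -0.0]
wrist_force: [2.4, 0.0, -3.6]
opening: 0.0406
```

```bash
python3 st.py
```

```text
7.6333 [0.5795 0.0059 0.1877] open 0.04059216686931813 F [ 2.3871  0.0428 -3.6446] M [-0.2307 -0.3136  0.023 ] yaw -0.2920401442292405 Ftool [0.7288 2.2749 3.6438]
```

Call:
move_arm(
  rows=[0,0,-0.0005,0,0,0,0,0,0,-0.0012,0,0,0,0,0,0,-0.0012,0,0,0,0],
)

```text
clock: 7.88
eef_pos: [0.5795, 0.0059, 0.1888]
ee_rot: [0.803, 0.596, -0.0, -0.0]
wrist_force: [3.1, -1.3, -5.2]
opening: 0.0404
```

```bash
python3 st.py
```

```text
7.8833 [0.5795 0.0059 0.1888] open 0.040385584000733325 F [ 3.0976 -1.3072 -5.2446] M [-0.2864 -0.4532  0.0268] yaw -0.2932410387123343 Ftool [-0.3551  3.3448  5.2436]
```

Call:
move_arm(
  rows=[0,0,-0.0007,0,0,0.5,0,0,0,-0.0007,0,0,1,0,0,0,-0.0007,0,0,1,0],
)

```text
clock: 8.13
eef_pos: [0.5795, 0.0059, 0.1894]
ee_rot: [0.808, 0.589, -0.0, -0.0]
wrist_force: [3.3, -1.9, -6.4]
opening: 0.0405
```

Call:
move_arm(
  rows=[0,0,0,0,0,0.5,0,0,0,0,0,0,1,0,0,0,0,0,0,1,0],
)

```text
clock: 8.38
eef_pos: [0.5795, 0.0059, 0.1896]
ee_rot: [0.813, 0.582, -0.0, -0.0]
wrist_force: [2.8, -2.7, -7.4]
opening: 0.0403
```

```bash
python3 st.py
```

```text
8.3833 [0.5795 0.0059 0.1896] open 0.04032580760101919 F [ 2.7666 -2.6794 -7.4216] M [-0.3558 -0.4433  0.1212] yaw -0.3293224475448535 Ftool [-1.6396  3.4859  7.4211]
```

Call:
move_arm(
  rows=[0,0,0,0,0,0.5,0,0,0,0,0,0,1,0,0,0,0,0,0,1,0],
)

```text
clock: 8.63
eef_pos: [0.5795, 0.0059, 0.1896]
ee_rot: [0.819, 0.575, -0.0, -0.0]
wrist_force: [2.1, -2.7, -6.3]
opening: 0.0405
```

```bash
python3 st.py
```

```text
8.6333 [0.5795 0.0059 0.1896] open 0.04047685006853719 F [ 2.1442 -2.6552 -6.3037] M [-0.3854 -0.384   0.0606] yaw -0.3468062718665004 Ftool [-1.7675  2.9197  6.3036]
```

Call:
move_arm(
  rows=[0,0,0,0,0,0.5,0,0,0,0,0,0,1,0,0,0,0,0,0,1,0],
)

```text
clock: 8.88
eef_pos: [0.5795, 0.006, 0.1897]
ee_rot: [0.823, 0.567, -0.0, -0.0]
wrist_force: [2.7, -3.0, -7.2]
opening: 0.0407
```

```bash
python3 st.py
```

```text
8.8833 [0.5795 0.006  0.1897] open 0.04074827033106942 F [ 2.7463 -3.0044 -7.1672] M [-0.447  -0.3451  0.1569] yaw -0.36427428435395576 Ftool [-1.8284  3.637   7.1671]
```

Call:
move_arm(
  rows=[0,0,0,0,0,0.5,0,0,0,0,0,0,1,0,0,0,0,0,0,1,0],
)

```text
clock: 9.13
eef_pos: [0.5795, 0.006, 0.1897]
ee_rot: [0.828, 0.56, -0.0, -0.0]
wrist_force: [1.8, -2.9, -7.1]
opening: 0.0403
```

Call:
move_arm(
  rows=[0,0,0,0,0,0.5,0,0,0,0,0,0,1,0,0,0,0,0,0,1,0],
)

```text
clock: 9.38
eef_pos: [0.5795, 0.006, 0.1897]
ee_rot: [0.833, 0.553, -0.0, 0.0]
wrist_force: [2.4, -3.7, -6.6]
opening: 0.0406
```

```bash
python3 st.py
```

```text
9.3833 [0.5795 0.006  0.1897] open 0.04064306748294969 F [ 2.4154 -3.739  -6.6192] M [-0.5091 -0.2803  0.087 ] yaw -0.39917980306732004 Ftool [-2.5061  3.6787  6.6192]
```

Call:
move_arm(
  rows=[0,0,0,0,0,0.5,0,0,0,0,0,0,1,0,0,0,0,0,0,1,0],
)

```text
clock: 9.63
eef_pos: [0.5795, 0.0059, 0.1897]
ee_rot: [0.838, 0.546, -0.0, -0.0]
wrist_force: [2.3, -3.9, -6.4]
opening: 0.0409
```

Call:
move_arm(
  rows=[0,0,0,0,0,0.5,0,0,0,0,0,0,1,0,0,0,0,0,0,1,0],
)

```text
clock: 9.88
eef_pos: [0.5795, 0.006, 0.1897]
ee_rot: [0.843, 0.538, -0.0, 0.0]
wrist_force: [2.0, -3.7, -7.0]
opening: 0.0403
```

```bash
python3 st.py
```

```text
9.8833 [0.5795 0.006  0.1897] open 0.04029574802639296 F [ 2.0031 -3.7287 -7.0148] M [-0.4809 -0.3191  0.1626] yaw -0.4340598305315863 Ftool [-2.5403  3.3853  7.0149]
```

Call:
move_arm(
  rows=[-0.0003,0.0004,0,0,0,0.5,0,-0.0003,0.0004,0,0,0,1,0,-0.0003,0.0004,0,0,0,1,0],
)

```text
clock: 10.13
eef_pos: [0.5796, 0.0058, 0.1896]
ee_rot: [0.847, 0.531, -0.0, -0.0]
wrist_force: [-0.7, 0.2, -5.6]
opening: 0.0408
```

Call:
move_arm(
  rows=[0,0,0,0,0,0.5,0,0,0,0,0,0,1,0,0,0,0,0,0,1,0],
)

```text
clock: 10.38
eef_pos: [0.5796, 0.0057, 0.1896]
ee_rot: [0.852, 0.523, -0.0, -0.0]
wrist_force: [-2.0, 1.9, -6.9]
opening: 0.0404
```

```bash
python3 st.py
```

```text
10.3833 [0.5796 0.0057 0.1896] open 0.040395218347509435 F [-1.9689  1.9414 -6.8543] M [0.4469 0.33   0.1243] yaw -0.4689304766070695 Ftool [ 0.8415 -2.6297  6.8559]
```

Call:
move_arm(
  rows=[0,0,0,0,0,0.5,0,0,0,0,0,0,1,0,0,0,0,0,0,1,0],
)

```text
clock: 10.63
eef_pos: [0.5797, 0.0057, 0.1899]
ee_rot: [0.857, 0.516, 0.0, -0.0]
wrist_force: [-3.6, 3.7, -4.1]
opening: 0.0402
```

Call:
move_arm(
  rows=[0,0,0,0,0,0.5,0,0,0,0,0,0,1,0,0,0,0,0,0,1,0],
)

```text
clock: 10.88
eef_pos: [0.5797, 0.0057, 0.1899]
ee_rot: [0.861, 0.509, 0.0, -0.0]
wrist_force: [-4.1, 3.2, -3.6]
opening: 0.0406
```

```bash
python3 st.py
```

```text
10.8833 [0.5797 0.0057 0.1899] open 0.04061741917944809 F [-4.1256  3.1886 -3.6274] M [0.7142 0.7856 0.0313] yaw -0.5038440308388842 Ftool [ 0.7998 -5.1512  3.6292]
```

Call:
move_arm(
  rows=[0,-0.0004,-0.0007,0,0,0,0,0,-0.0004,-0.0015,0,0,0,0,0,-0.0004,-0.002,0,0,0,0,0,-0.0004,-0.002,0,0,0,0],
)

```text
clock: 11.22
eef_pos: [0.5796, 0.0057, 0.192]
ee_rot: [0.861, 0.509, 0.0, 0.0]
wrist_force: [-1.1, 2.1, -3.7]
opening: 0.0405
```

```bash
python3 st.py
```

```text
11.2167 [0.5796 0.0057 0.192 ] open 0.040515445634183155 F [-1.0856  2.053  -3.6813] M [0.5271 0.2557 0.0737] yaw -0.5031419937343721 Ftool [ 1.2739 -1.9428  3.6808]
```

Force stays flat, so the knob is rising in the notch. I'll keep pulling.

Call:
move_arm(
  rows=[0,0,-0.001,0,0,0,0,0,0,-0.002,0,0,0,0,0,0,-0.003,0,0,0,0,0,0,-0.003,0,0,0,0],
)

```text
clock: 11.55
eef_pos: [0.5795, 0.0057, 0.195]
ee_rot: [0.861, 0.509, 0.0, 0.0]
wrist_force: [-0.6, 2.9, -3.2]
opening: 0.0404
```

```bash
python3 st.py
```

```text
11.55 [0.5795 0.0057 0.195 ] open 0.04036805993820238 F [-0.5958  2.9451 -3.1681] M [0.5232 0.0408 0.0945] yaw -0.5030279741746434 Ftool [ 2.2924 -1.943   3.1679]
```

Call:
move_arm(
  rows=[0,0,-0.0007,0,0,0,0,0,0,-0.0015,0,0,0,0,0,0,-0.002,0,0,0,0,0,0,-0.002,0,0,0,0],
)

```text
clock: 11.88
eef_pos: [0.5795, 0.0057, 0.1969]
ee_rot: [0.861, 0.509, 0.0, 0.0]
wrist_force: [1.3, 3.5, -2.7]
opening: 0.0404
```

```bash
python3 st.py
```

```text
11.8833 [0.5795 0.0057 0.1969] open 0.04039645373847434 F [ 1.2623  3.5266 -2.7104] M [ 0.5138 -0.0752  0.0028] yaw -0.5030515068593698 Ftool [ 3.6978 -0.5952  2.7108]
```

Call:
move_arm(
  rows=[0,0,-0.0005,0,0,0,0,0,0,-0.001,0,0,0,0,0,0,-0.0015,0,0,0,0,0,0,-0.0015,0,0,0,0],
)

```text
clock: 12.22
eef_pos: [0.5795, 0.0057, 0.1983]
ee_rot: [0.861, 0.509, 0.0, 0.0]
wrist_force: [1.7, 2.3, -3.9]
opening: 0.0405
```

```bash
python3 st.py
```

```text
12.2167 [0.5795 0.0057 0.1983] open 0.040456488863179825 F [ 1.7177  2.348  -3.8922] M [ 0.5227 -0.2924 -0.0057] yaw -0.5030575606927479 Ftool [2.885  0.3722 3.8924]
```

Call:
move_arm(
  rows=[0,0,-0.0005,0,0,0,0,0,0,-0.001,0,0,0,0,0,0,-0.0015,0,0,0,0,0,0,-0.0015,0,0,0,0],
)

```text
clock: 12.55
eef_pos: [0.5795, 0.0057, 0.1996]
ee_rot: [0.861, 0.509, -0.0, 0.0]
wrist_force: [3.7, 2.2, -7.1]
opening: 0.0406
```

```bash
python3 st.py
```

```text
12.55 [0.5795 0.0057 0.1996] open 0.04062593400350942 F [ 3.7375  2.1645 -7.1343] M [ 0.4418 -0.5606  0.0447] yaw -0.5030469720303907 Ftool [3.6986 2.2309 7.1342]
```

Call:
move_arm(
  rows=[0,0,0.001,0,0,0,0,0,0,0.002,0,0,0,0,0,0,0.003,0,0,0,0,0,0,0.003,0,0,0,0],
)

```text
clock: 12.88
eef_pos: [0.5795, 0.0057, 0.1968]
ee_rot: [0.861, 0.509, 0.0, 0.0]
wrist_force: [1.6, 2.7, -1.3]
opening: 0.0407
```

```bash
python3 st.py
```

```text
12.8833 [0.5795 0.0057 0.1968] open 0.04065640230335984 F [ 1.5937  2.6705 -1.3128] M [ 0.4595 -0.2003  0.0283] yaw -0.5030170058592618 Ftool [3.1078 0.1084 1.3134]
```

Call:
move_arm(
  rows=[0,0,0,0,0,0,0.5,0,0,0,0,0,0,0.7,0,0,0,0,0,0,1,0,0,0,0,0,0,1,0,0,0,0,0,0,1,0,0,0,0,0,0,1],
)

```text
clock: 13.38
eef_pos: [0.5794, 0.0057, 0.1967]
ee_rot: [0.861, 0.509, -0.0, 0.0]
wrist_force: [0.2, 0.3, 0.1]
opening: 0.0853
```

```bash
python3 st.py
```

```text
13.3833 [0.5794 0.0057 0.1967] open 0.0853353408924819 F [0.1564 0.2683 0.0808] M [-0.0049 -0.0135 -0.0178] yaw -0.5030910643051748 Ftool [ 0.3104  0.0077 -0.0808]
```

Call:
move_arm(
  rows=[0,0,-0.01,0,0,0,1,0,0,-0.03,0,0,0,1,0,0,-0.06,0,0,0,1,0,0,-0.1,0,0,0,1,0,0,-0.14,0,0,0,1,0,0,-0.18,0,0,0,1],
)

```text
clock: 13.88
eef_pos: [0.5788, 0.0058, 0.3796]
ee_rot: [0.861, 0.509, 0.0, 0.0]
wrist_force: [-0.2, 0.6, 0.5]
opening: 0.0854
```

Call:
move_arm(
  rows=[0.019,-0.032,0,0,0,0,1,0.038,-0.064,0,0,0,0,1,0.057,-0.096,0,0,0,0,1,0.076,-0.128,0,0,0,0,1,0.095,-0.16,0,0,0,0,1,0.114,-0.192,0,0,0,0,1,0.133,-0.224,0,0,0,0,1,0.147,-0.252,0,0,0,0,1],
)

```text
clock: 14.55
eef_pos: [0.428, 0.2577, 0.3776]
ee_rot: [0.861, 0.509, 0.0, -0.0]
wrist_force: [0.5, 0.7, -0.1]
opening: 0.0855
```

```bash
python3 st.py;  python3 - <<'E'
from h import *
p,d=shot("scene",'s5.png'); cv2.imwrite('pics/s5c.png',cv2.resize(p[150:270,160:320],(800,600),interpolation=2))
p,d=shot("top",'t5.png'); cv2.imwrite('pics/t5c.png',cv2.resize(p,(800,600),interpolation=2))
f,cx,cy,T=K("top"); v,u=np.nonzero(d>0)
W=np.c_[(u-cx)/f,(v-cy)/f,np.ones(len(u))]*d[v,u][:,None]@T[:3,:3].T+T[:3,3]
k=(np.hypot(W[:,0]-.5795,W[:,1]-.0057)<.015); print(np.median(W[k],0),k.sum())
n="scene";d=np.load('pics/s5.png.npy');f,cx,cy,T=K(n); v,u=np.nonzero(d>0)
W=np.c_[(u-cx)/f,(v-cy)/f,np.ones(len(u))]*d[v,u][:,None]@T[:3,:3].T+T[:3,3]
k=(np.hypot(W[:,0]-.5795,W[:,1]-.0057)<.015)&(W[:,2]<.25); print(np.median(W[k],0),k.sum())
E
```

```text
14.55 [0.428  0.2577 0.3776] open 0.08552050346707395 F [ 0.5025  0.6582 -0.0666] M [ 0.0156  0.0121 -0.0268] yaw -0.5024897099639792 Ftool [0.8188 0.1234 0.0672]
[0.58026652 0.00552406 0.20543623] 89
[0.5795704  0.00546527 0.20583851] 124
```

View pics/s5c.png

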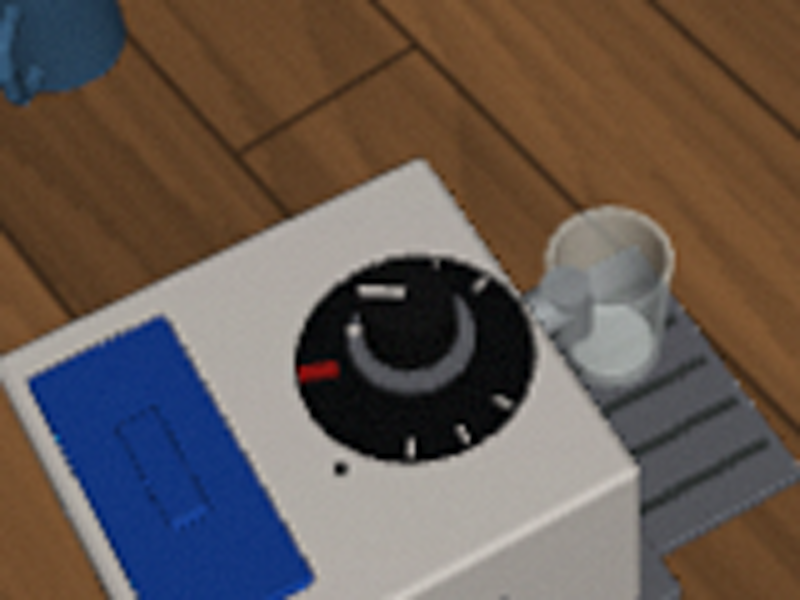

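View pics/t5c.png

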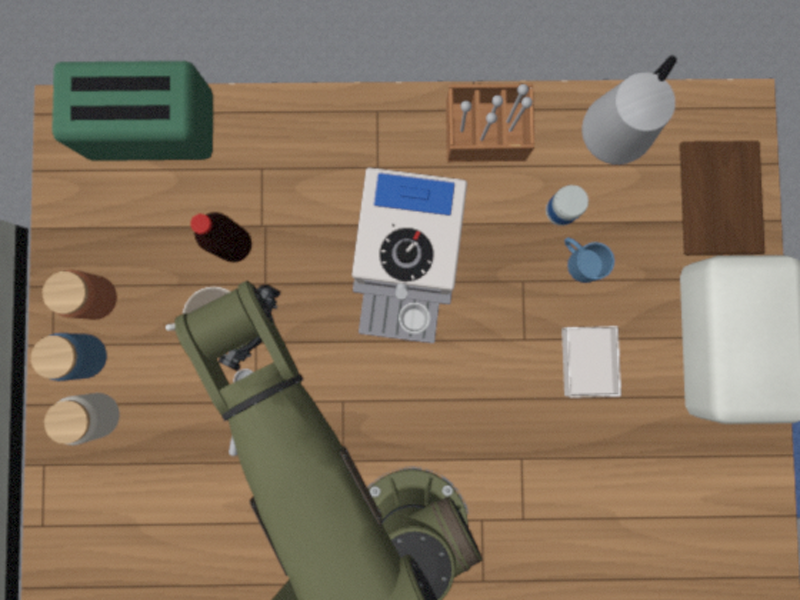

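```bash
python3 -c "
from workcell import *
print(job_done())"
```

```text
the job is handed in; nothing more can be done
None
```

The knob is pulled fully up and locked in the new notch, about 0.2 rad clockwise past the red mark. I released it and handed the job in at 14.65 s on the robot's clock, with the arm clear.

- **Freeing and turning:** I pushed the knob down home with about 7 N. It then turned freely clockwise past the mark.
- **Feeling for the notch:** I turned it on in 1° steps under a gentle 5–7 N upward pull. The pull force dropped at about 1.14 rad from the old setting, which showed the pin entering the notch.
- **Locking:** The knob rose at a steady 3–4 N until it met the upper stop. The pull there was about 7 N.

**Last checks:**
- The knob top measured 0.2055 m above the table, against an expected 0.205 m for fully up.
- In the pictures the pointer stands a little past the mark, and the other things I could see look undisturbed. From above, the arm partly hid the jug and spoon. It passed over them with its fingertips at about 0.36 m.
- The wrist force was near zero after letting go.

**Disagreement:** The two cameras placed the red mark's angle up to about 0.06 rad apart. I started feeling at 0.94 rad from the old setting. That is near the mark within this uncertainty, so the first feel may have come just short of it.

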